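Hold the sprung change-gear cover at the inspection pointer

TASK

The change gears of the lathe need to be looked at: take the forked key from its tray and, with the key and not with the fingers, turn the captive screw beside the cover counter-clockwise (seen from above) to its stop so that its tongue lets go of the cover, then stand the key back upright in the tray. Then lift the sprung cover by its grip until it is level with the pointer bar beside it, and finish still holding it steady there: the program ends with the cover held in the gripper. Leave the pointer and the other things on the bench as they are.

Things in the scene. Friction and masses are not known exactly. Their poses are not given: they have to be found in the camera images.
- housing: Grey box fixed on the bench, 190 (x) x 260 (y, from -135 to 125) x 110 mm tall, open on top under the cover; a low foot plate, 230 x 300 mm, is only for looks. Origin: underside, 85 mm in front of the cover's hinge line. Its front faces its own -x, z is up. It stands at a varying place and yaw.
- cover (a joint): Angle of the sprung cover, rad: 0 shut (flat), grows as its front (-x) edge is lifted, to 1.3. Spring and weight press it shut: it takes about 4 N straight up on the grip near 0 and 9 N at 0.8 rad, and it falls shut when let go. While the screw's tongue lies over it, it cannot rise by more than about 0.02 rad.
- cover_hinge (a point): Point on the cover's hinge line, in the middle of its width, at housing (85, 10, 110) mm. The cover is an aluminium plate 180 mm long (to the front), 170 mm wide, 6 mm thick, its underside level with this point. Axes as the cover's: x to the rear, y along the hinge line; they tilt with it.
- cover_grip (a point): Centre of the cover's grip: a black round bar, 18 mm in diameter, 40 mm long, parallel to the hinge line, on a 12 mm wide stem from the middle of the cover's front edge. In the cover's frame it lies 215 mm in front of the hinge and 4 mm above. Pinch it from above over its flat ends (fingers closing along the hinge line); it may swivel between the pads as the cover rises.
- pointer (a joint): Angle of the pointer bar, rad, measured just as the cover's: 0 flat, larger is steeper. It differs each time (0.5 to 0.85), is stiff enough to stay by itself, and is the mark for the cover: the cover is level with it when both angles are equal.
- pointer_tip (a point): 16 mm ball end of the pointer: a brass bar 180 mm long, 12 mm wide, 6 mm thick, pivoted on the cover's hinge line 13 mm outside the cover's +y edge, sloping up to the front. The point lies 180 mm from the hinge line, 3 mm above the bar's underside. Axes as the pointer's: x along the bar.
- screw (a joint): Angle of the captive screw, rad: 0 with its tongue square over the cover's edge, grows counter-clockwise seen from above, to a stop at 1.3 where the tongue lies clear, towards the front. Starts at 0 to 0.15; takes about 0.1 Nm and stays where it is left.
- screw_head (a point): Point on the screw's axis at the foot of its head, at housing (-45, -99, 122.5) mm. The head is a bar 30 mm long (along this frame's x), 8 mm thick, rising 12 mm from here, on a disc of 36 mm diameter whose top is at this point. A 12 mm wide tongue reaches 32 mm from the axis along this frame's +y. The frame turns with the screw.
- key: Loose steel key standing upright, 100 mm tall, 0.15 to 0.27 kg. Origin: centre of its underside. Its foot is a fork: two cheeks 34 mm long (x), 10 mm thick, 14 mm deep, and between them a 12 mm slot along the key's x. The slot goes over the screw's head bar, either way round, until the cheeks meet the disc; about 0.14 rad of play, so the key turns that much farther than the screw.
- key_grip (a point): Middle of the key's flat wing for gripping, 80 mm above its underside: 36 mm along the key's x, 14 mm thick along its y, 40 mm tall (60 to 100 mm up). Below it are a 16 mm round shank and a collar 38 mm in diameter (14 to 24 mm up).
- tray: Low dark steel tray fixed on the bench, 170 (x) x 140 (y) x 14 mm, walls and floor 4 mm. Origin: centre of its underside. The key stands in it at the start and must stand upright in it again.
- oil_bottle: White plastic oil bottle, 64 mm in diameter, 170 mm tall; origin centre of underside. Not part of the job.
- bin: Yellow plastic stacking bin, 100 x 150 x 70 mm; origin centre of underside. Not part of the job.
- collet: Steel collet standing on the bench, 48 mm in diameter, 68 mm tall; origin centre of underside. Not part of the job.

How it is judged:
On the way, in this order (a step that is already met when the one before it is completed fails the run):
1. the screw is turned to its stop with the key (value of joint screw above 1.05 rad), for 0.1 s.
2. the key stands upright in the tray again, let go (x of key in the frame of tray between -0.075 and 0.075 m and y of key in the frame of tray between -0.06 and 0.06 m and z of key in the frame of tray below 0.015 m and angle between key's own z axis and vertical below 0.25 rad and contact force between the fingers and key below 0.1 N and linear speed of key below 0.03 m/s), for 0.2 s.
At the end, for the whole second after the job is handed in: The fingers hold the cover (at least 2 N of contact) at the pointer's angle within 0.08 rad (about 4.5 degrees), still to within 0.05 rad/s, with the screw turned at least 1.05 rad and the key standing upright (within 0.25 rad) in the tray, not touched (all of step 2 and angle between the x axis of cover and the x axis of pointer, either way round below 0.08 rad and value of joint cover above 0.35 rad and velocity of joint cover between -0.05 and 0.05 rad/s and contact force between the fingers and cover above 2 N and value of joint screw above 1.05 rad); the arm keeps its last pose, push and grip.
It fails at once if the gripper itself, not the key, touches the screw (contact force between any of the fingers, the arm and screw above 1 N).
It fails at once if the cover is forced up before the screw has been turned (value of joint cover above 0.08 rad and value of joint screw below 0.9 rad).
It fails at once if the pointer is moved (distance of pointer_tip from where it was at the start of the episode above 0.012 m).
It fails at once if the bottle, the bin or the collet is disturbed (distance of any of oil_bottle, bin, collet from where it was at the start of the episode above 0.02 m).
It also fails if it takes over 58 s, if anything falls off the work surface, if the arm or the gripper's body presses on something with over 40 N, if the wrist force passes 120 N, or if a joint passes its speed limit or range.

ROBOT

A 6-joint arm with a two-finger parallel gripper is mounted at the origin on the work surface. World frame = base frame: x ahead of the robot, y to its left, z up, the work surface at z = 0. Lengths are in m, angles in rad, forces in N, time in s.
With the tool pointing down it reaches from about 0.275 to 0.75 m from the base axis. Payload 10.2 kg.
Tool frame: the origin (TCP) lies at the very end of the fingers, on their centre line; the grasp point (between the pads) lies robot.grip_depth behind it (robot.grip_depth is the distance from the TCP to the grasp point, in m); z points along the fingers, y is the line along which they close (so a half turn about z gives the same grasp; the last joint's range is limited). The gripper opens to 85 mm and grips with 20 to 120 N. Pads are 22 mm wide; open, the fingers measure 114 mm over their backs; the gripper's body (76 mm by 85 mm) begins 54 mm behind the grasp point. The pads swing forward as they close: fully open they stand 13 mm farther back than shut.
Start: joints at [-1.53, 0.313, 1.498, -0, 1.331, -0.223], TCP at [0.137, -0.507, 0.231] pointing down, gripper open.
Joint ranges: [-2.94, 2.94], [-0.97, 2.17], [0.19, 2.56], [-1.23, 4.37], [0.02, 3.11], [-2.88, 2.88]. Speed limits (rad/s): [2.39, 2.39, 3.01, 3.14, 3.14, 3.14].

INTERFACE

Orientations are given as a unit quaternion [w, x, y, z].
In Python, from bench import robot gives the robot as it stands. The module is installed in compiled form; this text tells all that it offers.
- The arm moves only by the tool send_rows, never from a script. Its argument "moves" is a list of rows, each an object with "xyz": the shift along the tool's x, y, z in cm, a list of three; "dr": the turn, a rotation vector about the tool's x, y, z in degrees, a list of three; "hand": the opening, from 0 (shut) to 1 (fully open). A call has 1 to 5 rows; each row is the pose to reach, as a shift and turn from the pose commanded when the call began, along the tool's axes at that moment; what a row does not reach only later rows make up. A row lasts 1/10 s, in which the tool goes at most 50 mm and 8.59 degrees, less where a joint would pass 70% of its speed; a pose out of reach is approached as far as the arm can. A call with a gripper value outside its range is refused whole. The fingers move at their own pace and stop on an object; the grip force is fixed at half the most. Time passes only in rows, so rows that repeat a pose let the fingers close. It gives the time, the measured TCP pose, the force, the opening and the grip force at its end, in the units of the state.
- robot.get_state(): the state, without advancing time (a new reading comes with each control period).
- robot.get_image(name): name is "side" or "top" or "wrist"; returns a dict with "img" (400x640x3 uint8, red, green, blue), "vertical_fov" (degrees; the focal length in pixels is half the picture's height over the tangent of half this angle, whatever the lens; pixels are square), "cx", "cy" (the principal point, pixels), "dist" ([k1, k2, p1, p2, k3] as OpenCV has them; the pictures are not rectified), "extrinsics" (4x4, takes a point from world to camera coordinates); the wrist camera has in their place "tool_from_camera" (4x4, takes a point from camera to tool coordinates, whose origin is the TCP and whose axes are the flange's). Camera axes: x right, y down, z forward; pixel columns grow to the right and rows downward; lengths in m; the calibration is good to about 2 mm. A picture is of the moment at which its call begins: read the wrist's pose just before it. There is no depth.
- robot.finish_job(): hands the job in; it is judged then, once.
The state is a dict: "time": time; "joints": joint angles; "dq": joint speeds; "joint_torque": joint torques, N m; "eef_pos": TCP position; "orientation": TCP orientation; "contact_force": force on the tool from outside, world axes, zero at the start; "torque": the same for the moment, N m; "width": finger opening in m; "grasp_force": force on a finger pad.
Only numpy, scipy, OpenCV 4.12 (cv2) and the standard library are available. Lean on these libraries where they do the work, as an engineer would, in place of code of your own. Each camera call takes 0.05 s, during which the arm holds its last target. There are 200 camera calls.

## Working session

There is one attempt and no reset: what is moved stays moved. The work goes in short steps, Python scripts to look and compute and a tool call to move; the robot and the scene stay as the last step left them, time stands still between calls to the robot, and variables do not carry over. Pictures are saved under pics/ and viewed, at most 10 in all, crops included, and the job is handed in when it is done.

Besides the shell and the picture viewer there is one more tool, called as name(argument=value, ...) on one line, values as JSON. send_rows: Moves the arm, as the interface text tells. Its arguments: {"type":"object","properties":{"moves":{"type":"array","items":{"type":"object","properties":{"xyz":{"type":"array","items":{"type":"number"}},"dr":{"type":"array","items":{"type":"number"}},"hand":{"type":"number"}}}}},"required":["moves"]}

```bash
mkdir -p pics
cat > h.py <<'E'
import numpy as np, cv2
from scipy.spatial.transform import Rotation as R
from bench import robot
def K(d):
    f=200/np.tan(np.radians(d["vertical_fov"])/2)
    return np.array([[f,0,d["cx"]],[0,f,d["cy"]],[0,0,1.]]),np.array(d["dist"],float)
def tool(s=None):
    s=s or robot.get_state(); T=np.eye(4); q=s["orientation"]
    T[:3,:3]=R.from_quat([q[1],q[2],q[3],q[0]]).as_matrix(); T[:3,3]=s["eef_pos"]; return T
def grab(name,fn=None):
    T=tool(); d=robot.get_image(name)
    d["w2c"]=np.array(d["extrinsics"]) if name!="wrist" else np.linalg.inv(T@np.array(d["tool_from_camera"]))
    if fn: cv2.imwrite("pics/"+fn,d["img"][:,:,::-1])
    np.save("pics/"+name+".npy",d,allow_pickle=True)
    return d
def load(name): return np.load("pics/"+name+".npy",allow_pickle=True).item()
def ray(d,px):
    k,c=K(d); n=cv2.undistortPoints(np.array(px,float).reshape(-1,1,2),k,c).reshape(-1,2)
    M=np.linalg.inv(d["w2c"]); v=np.c_[n,np.ones(len(n))]@M[:3,:3].T
    return M[:3,3],v
def onz(d,px,z):
    o,v=ray(d,px); return o+v*((z-o[2])/v[:,2])[:,None]
def proj(d,P):
    k,c=K(d); P=np.array(P,float).reshape(-1,3); r=cv2.Rodrigues(d["w2c"][:3,:3])[0]
    return cv2.projectPoints(P,r,d["w2c"][:3,3],k,c)[0].reshape(-1,2)
E
python3 - <<'E'
from h import *
a=grab("top","top1.png");b=grab("side","side1.png")
for d in(a,b): print(np.linalg.inv(d["w2c"]).round(2).tolist(),d["vertical_fov"])
print(robot.get_state(),robot.grip_depth)
print(np.array(robot.get_image("wrist")["tool_from_camera"]).round(3))
E
```

```text
[[0.02, -0.99, 0.12, 0.43], [-1.0, -0.02, -0.0, 0.05], [0.0, -0.12, -0.99, 1.24], [0.0, 0.0, 0.0, 1.0]] 45.814019350025994
[[0.99, -0.11, 0.13, 0.41], [-0.16, -0.55, 0.82, -0.9], [-0.02, -0.83, -0.56, 0.75], [0.0, 0.0, 0.0, 1.0]] 49.38257666879021
{'time': 0.1, 'joints': array([-1.53041311e+00,  3.13387741e-01,  1.49832750e+00, -3.84276631e-05,
        1.33098190e+00, -2.23401786e-01]), 'dq': array([-0.00117659, -0.001417  , -0.00300592, -0.00012217,  0.00099481,
       -0.00013379]), 'joint_torque': array([ 2.40325186e-03, -4.12900472e+01, -2.60142803e+01, -1.97830295e-04,
        3.02821136e-03,  9.04799947e-06]), 'eef_pos': array([ 0.13685567, -0.50662602,  0.23080818]), 'orientation': array([-5.51635429e-04,  9.91314033e-01,  1.31514955e-01,  3.18812855e-05]), 'contact_force': array([ 0.28320041,  0.04801803, -0.12372901]), 'torque': array([-0.00023023, -0.01692754, -0.01858259]), 'grasp_force': 0.0, 'width': 0.08589155186861179} 0.0187
[[-0.001 -0.964 -0.267  0.067]
 [ 1.    -0.001 -0.001 -0.   ]
 [ 0.001 -0.267  0.964 -0.142]
 [ 0.     0.     0.     1.   ]]
```

View pics/top1.png

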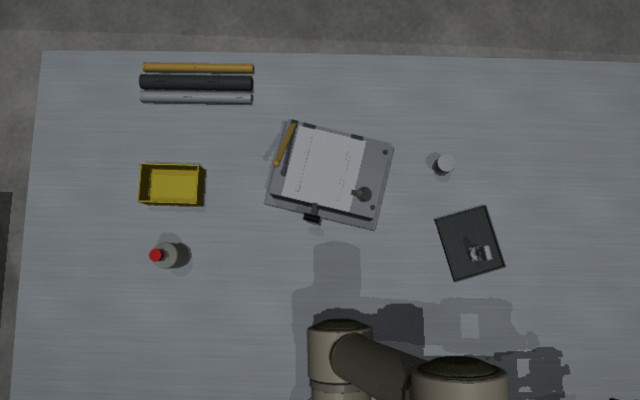

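View pics/side1.png

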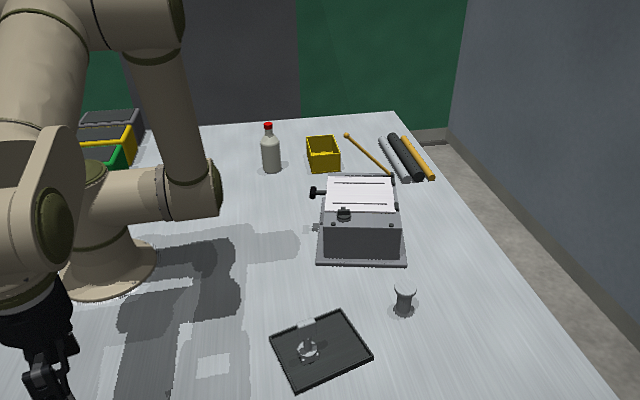

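The top view shows the tray at (470,243) with the key near (480,252), the white cover around (325,168), the screw at (363,193), the grip at (313,213), the pointer from (295,123) to (276,163), and the collet at (445,163). The side view shows the key at (307,345) and the pointer ball at (347,135).

Run:
```python
from h import *
a=load("top");b=load("side")
im=a["img"].astype(int)
m=((im.min(2)>175)).astype(np.uint8); m[:, :265]=0;m[:,375:]=0;m[:110]=0;m[225:]=0
n,l,s,c=cv2.connectedComponentsWithStats(m); i=1+s[1:,4].argmax();print(s[i])
cnt=max(cv2.findContours((l==i).astype(np.uint8),0,2)[0],key=cv2.contourArea)
r=cv2.minAreaRect(cnt);box=cv2.boxPoints(r);print(box)
P=onz(a,box,.116);print(P.round(4),np.linalg.norm(P-np.roll(P,1,0),axis=1))
for n,px,z in(("grip",(313,213),.12),("screw",(363,193),.13),("key",(488,252),.104),("tray",(470,243),.01),("collet",(446,163),.068)): print(n,onz(a,[px],z).round(3))
print("tray",onz(a,[(435,219),(486,206),(505,266),(455,281)],.014).round(3))
big=np.hstack([cv2.resize(x,None,fx=4,fy=4,interpolation=2) for x in(im.astype(np.uint8)[200:290,430:515],b["img"][310:400,265:380])])
cv2.imwrite("pics/c1.png",big[:,:800,::-1]); print(big.shape)
```

```text
Traceback (most recent call last):
ValueError: attempt to get argmax of an empty sequence
```

Run:
```python
from h import *
a=load("top");b=load("side")
im=a["img"].astype(int)
print(im[168,325],im[180,375],im[150,420])
t=(im[168,325].min()+im[180,375].min())//2
m=((im.min(2)>max(t,150))).astype(np.uint8); m[:, :265]=0;m[:,375:]=0;m[:110]=0;m[225:]=0
n,l,s,c=cv2.connectedComponentsWithStats(m); i=l[168,325];print(s[i])
cnt=max(cv2.findContours((l==i).astype(np.uint8),0,2)[0],key=cv2.contourArea)
r=cv2.minAreaRect(cnt);box=cv2.boxPoints(r);print(box)
P=onz(a,box,.116);print(P.round(4),np.linalg.norm(P-np.roll(P,1,0),axis=1))
for n,px,z in(("grip",(313,213),.12),("screw",(363,193),.13),("key",(488,252),.104),("tray",(470,243),.01),("collet",(446,163),.068)): print(n,onz(a,[px],z).round(3))
print("tray",onz(a,[(435,219),(486,206),(505,266),(455,281)],.014).round(3))
big=np.hstack([cv2.resize(x,None,fx=4,fy=4,interpolation=2) for x in(im.astype(np.uint8)[200:290,430:515],b["img"][310:400,265:380])])
cv2.imwrite("pics/c1.png",big[:,:800,::-1]); print(big.shape)
```

```text
[138 140 143] [ 98 101 107] [116 121 125]
[     0      0    640    400 256000]
[[-1.2215852e-14  0.0000000e+00]
 [ 6.3900000e+02  0.0000000e+00]
 [ 6.3900000e+02  3.9900000e+02]
 [ 0.0000000e+00  3.9900000e+02]]
[[ 1.0794  0.8998  0.116 ]
 [ 1.1163 -0.7636  0.116 ]
 [ 0.1193 -0.6983  0.116 ]
 [ 0.0903  0.7937  0.116 ]] [0.99481307 1.6638364  0.99914109 1.49224138]
grip [[0.541 0.074 0.12 ]]
screw [[ 0.59  -0.044  0.13 ]]
key [[ 0.457 -0.349  0.104]]
tray [[ 0.482 -0.335  0.01 ]]
collet [[ 0.68  -0.259  0.068]]
tray [[ 0.542 -0.243  0.014]
 [ 0.579 -0.378  0.014]
 [ 0.424 -0.425  0.014]
 [ 0.383 -0.294  0.014]]
(360, 800, 3)
```

View pics/c1.png

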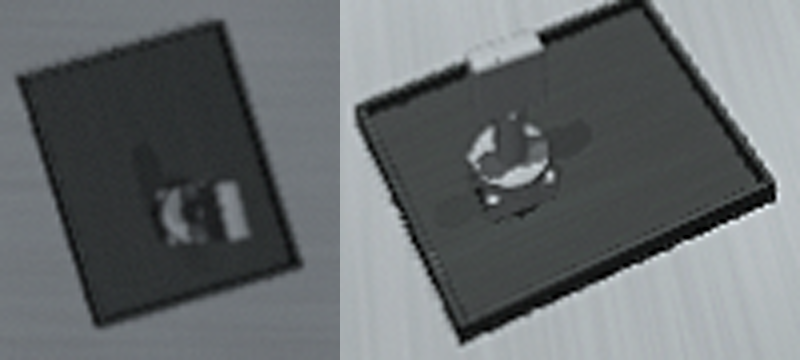

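The crop shows the key upright, with its wing seen edge-on: top near (487.5,252.5), long side roughly along world x. I'll move above it and look from near.

send_rows(moves=[{"xyz": [5,-1,0],"dr": [0,0,0],"hand": 1},{"xyz": [10,-2,0],"dr": [0,0,0],"hand": 1},{"xyz": [15,-3,0],"dr": [0,0,0],"hand": 1},{"xyz": [19.5,-4,0],"dr": [0,0,0],"hand": 1},{"xyz": [24,-5,0],"dr": [0,0,0],"hand": 1}])

```text
time: 0.65
eef_pos: [0.3572, -0.3946, 0.2312]
orientation: [-0.0, 0.991, 0.132, -0.0]
contact_force: [0.1, -1.2, -0.3]
width: 0.0856
grasp_force: 0.0
```

send_rows(moves=[{"xyz": [4,-0.8,0],"dr": [0,0,0],"hand": 1},{"xyz": [8,-1.6,0],"dr": [0,0,0],"hand": 1},{"xyz": [11,-1.9,0],"dr": [0,0,0],"hand": 1},{"xyz": [11,-1.9,0],"dr": [0,0,0],"hand": 1},{"xyz": [11,-1.9,0],"dr": [0,0,0],"hand": 1}])

```text
time: 1.15
eef_pos: [0.4568, -0.3487, 0.2308]
orientation: [-0.0, 0.991, 0.132, -0.0]
contact_force: [-0.0, 0.2, -0.6]
width: 0.0854
grasp_force: 0.0
```

Run:
```python
from h import *
a=grab("wrist","w1.png");s=robot.get_state();print(s["time"],s["eef_pos"],s["dq"].round(3))
grab("top")
```

```text
1.2 [ 0.45626774 -0.34915777  0.23101656] [-0.016 -0.01   0.004  0.001  0.001  0.002]
```

View pics/w1.png

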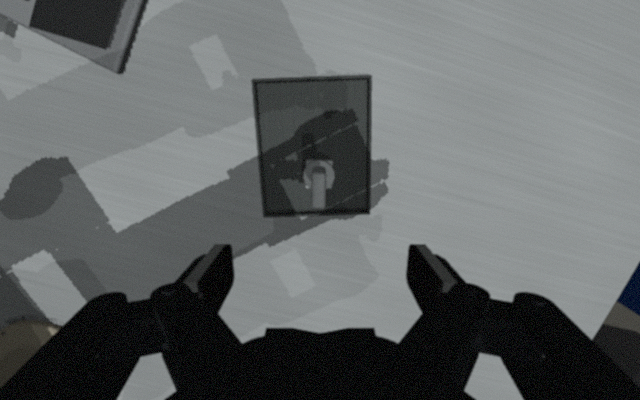

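The wrist view shows the key wing's top face as a strip at about x 313–326, y 167–208, near-parallel to the tool x axis. The tray spans (255,77)–(370,214).

Run:
```python
from h import *
a=load("wrist")
im=a["img"]
print(onz(a,[(319,188),(319,208),(319,168)],.104).round(4))
c=cv2.resize(im[150:220,270:370],None,fx=5,fy=5,interpolation=2)
t=load("top")["img"][110:235,255:405]
t=cv2.resize(t,None,fx=4,fy=4,interpolation=2)[:, :]
o=np.zeros((500,800,3),np.uint8)
cv2.imwrite("pics/c2.png",c[:,:,::-1]); cv2.imwrite("pics/c3.png",cv2.convertScaleAbs(t[:,:,::-1],alpha=1.5))
```

```text
[[ 0.4593 -0.3469  0.104 ]
 [ 0.4402 -0.3521  0.104 ]
 [ 0.4777 -0.342   0.104 ]]
```

View pics/c2.png

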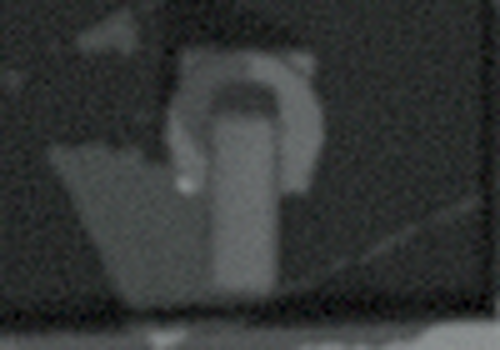

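View pics/c3.png

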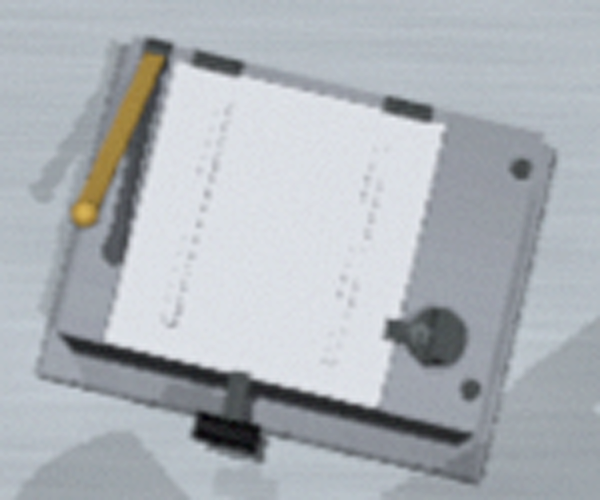

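The crop puts the wing top at full-image (312–326, 173–208), centre (319,190.7), parallel to tool x. The second crop shows the white cover with corners at about (175,55), (445,125), (380,407), (105,345), the screw disc at (438,337) with its tongue to the left, the grip bar at (228,437) and the pointer ball at (84,212).

Run:
```python
from h import *
w=load("wrist");a=load("top");b=load("side")
T=tool(); k=onz(w,[(319,190.7)],.104)[0]; print("key",k.round(4),"tool cm",(100*(T[:3,:3].T@(k-T[:3,3]))).round(2))
im=a["img"]; g=im.min(2); print(g[168,325],g[180,375])
m=(g>(int(g[168,325])+int(g[180,375]))//2).astype(np.uint8)
m[:, :275]=0;m[:,370:]=0;m[:118]=0;m[216:]=0
m=cv2.morphologyEx(m,cv2.MORPH_CLOSE,np.ones((5,5)));m=cv2.morphologyEx(m,cv2.MORPH_OPEN,np.ones((7,7)))
n,l,s,c=cv2.connectedComponentsWithStats(m); i=l[168,325];print(s[i])
cnt=max(cv2.findContours((l==i).astype(np.uint8),0,2)[0],key=cv2.contourArea)
hull=cv2.convexHull(cnt)
man=np.array([(175,55),(445,125),(380,407),(105,345)])/4+[255,110]-.4
for P in(cv2.boxPoints(cv2.minAreaRect(hull)),man):
  P=onz(a,P,.116);C=P.mean(0);print(P.round(4).tolist(),C.round(4),np.linalg.norm(P-np.roll(P,1,0),axis=1).round(4))
  e=[np.degrees(np.arctan2(*(P[(j+1)%4]-P[j])[[1,0]])) for j in range(4)];print(np.round(e,1))
Q=lambda x,y:np.array([[x/4+254.6,y/4+109.6]])
for n,p,z in(("screw",(438,337),.1225),("screwholes",(521,168),.11),("grip",(228,437),.124)):print(n,onz(a,Q(*p),z).round(4))
hs=cv2.cvtColor(b["img"],cv2.COLOR_RGB2HSV);mm=cv2.inRange(hs,(15,120,80),(32,255,255));mm[:120]=0;mm[185:]=0;mm[:,:335]=0;mm[:,:]=mm;mm[:,393:]=0
ys,xs=mm.nonzero();print(xs.min(),xs.max(),xs[ys<142].mean(),ys[ys<142].mean(),ys.min())
def tri(pa,pb):
  o1,v1=ray(a,pa);o2,v2=ray(b,pb);A=np.c_[v1[0],-v2[0]];x=np.linalg.lstsq(A,o2-o1,rcond=None)[0]
  p,q=o1+v1[0]*x[0],o2+v2[0]*x[1];return (p+q)/2,np.linalg.norm(p-q)
print("ball",tri(Q(84,212),[(347,135)]))
```

```text
key [ 0.4567 -0.3476  0.104 ] tool cm [ 0.13 -0.15 12.72]
148 103
[ 282  127   83   84 4989]
[[0.5837, 0.1525, 0.116], [0.759, 0.116, 0.116], [0.7209, -0.0512, 0.116], [0.5471, -0.0115, 0.116]] [0.6526 0.0515 0.116 ] [0.1681 0.1791 0.1715 0.1783]
[ -11.8 -102.8  167.2   77.4]
[[0.7612, 0.1146, 0.116], [0.7207, -0.0511, 0.116], [0.5472, -0.0136, 0.116], [0.5812, 0.1518, 0.116]] [0.6526 0.0504 0.116 ] [0.1838 0.1706 0.1775 0.1689]
[-103.7  167.8   78.4  -11.7]
screw [[ 0.5893 -0.0473  0.1225]]
screwholes [[ 0.6964 -0.0983  0.11  ]]
grip [[0.5267 0.0766 0.124 ]]
335 389 347.53125 136.78125 133
ball (array([0.63927179, 0.15480706, 0.23650337]), np.float64(0.003650056949440384))
```

send_rows(moves=[{"xyz": [0.15,-0.15,4],"dr": [0,0,0],"hand": 1},{"xyz": [0.15,-0.15,8],"dr": [0,0,0],"hand": 1},{"xyz": [0.15,-0.15,12],"dr": [0,0,0],"hand": 1},{"xyz": [0.15,-0.15,15],"dr": [0,0,0],"hand": 1},{"xyz": [0.15,-0.15,16.5],"dr": [0,0,0],"hand": 1}])

```text
time: 1.75
eef_pos: [0.456, -0.3469, 0.0637]
orientation: [-0.002, 0.991, 0.131, -0.001]
contact_force: [0.5, -0.3, 0.6]
width: 0.0849
grasp_force: 0.0
```

send_rows(moves=[{"xyz": [0,0,0],"dr": [0,0,0],"hand": 1},{"xyz": [0,0,0],"dr": [0,0,0],"hand": 0},{"xyz": [0,0,0],"dr": [0,0,0],"hand": 0},{"xyz": [0,0,0],"dr": [0,0,0],"hand": 0},{"xyz": [0,0,0],"dr": [0,0,0],"hand": 0}])

```text
time: 2.25
eef_pos: [0.458, -0.3474, 0.067]
orientation: [0.001, 0.991, 0.132, 0.0]
contact_force: [-0.5, 0.0, 0.2]
width: 0.0282
grasp_force: 0.0
```

send_rows(moves=[{"xyz": [0,0,0],"dr": [0,0,0],"hand": 0},{"xyz": [0,0,0],"dr": [0,0,0],"hand": 0},{"xyz": [0,0,0],"dr": [0,0,0],"hand": 0},{"xyz": [0,0,0],"dr": [0,0,0],"hand": 0},{"xyz": [0,0,0],"dr": [0,0,0],"hand": 0}])

```text
time: 2.75
eef_pos: [0.458, -0.3473, 0.0668]
orientation: [0.0, 0.991, 0.132, 0.0]
contact_force: [-0.2, 0.1, 5.6]
width: 0.0135
grasp_force: 59.0
```

send_rows(moves=[{"xyz": [0,0,-3],"dr": [0,0,0],"hand": 0},{"xyz": [0,0,-7],"dr": [0,0,0],"hand": 0},{"xyz": [0,0,-11],"dr": [0,0,0],"hand": 0},{"xyz": [0,0,-15],"dr": [0,0,0],"hand": 0},{"xyz": [0,0,-18],"dr": [0,0,0],"hand": 0}])

```text
time: 3.25
eef_pos: [0.4579, -0.3471, 0.2484]
orientation: [0.001, 0.991, 0.132, 0.0]
contact_force: [1.0, -0.6, -2.8]
width: 0.0132
grasp_force: 58.9
```

send_rows(moves=[{"xyz": [2.6,-3.2,0],"dr": [0,0,5],"hand": 0},{"xyz": [5.2,-6.4,0],"dr": [0,0,10],"hand": 0},{"xyz": [7.8,-9.6,0],"dr": [0,0,15],"hand": 0},{"xyz": [10.4,-12.8,0],"dr": [0,0,20],"hand": 0},{"xyz": [13,-16,0],"dr": [0,0,23],"hand": 0}])

```text
time: 3.75
eef_pos: [0.5419, -0.157, 0.2457]
orientation: [-0.0, 0.998, -0.07, -0.001]
contact_force: [0.4, -0.8, -2.7]
width: 0.0137
grasp_force: 59.1
```

Run:
```python
from h import *
T=tool();print(T.round(4)); print((100*T[:3,:3].T@(np.array([.590,-.047,.247])-T[:3,3])).round(2),np.degrees(np.arctan2(T[1,0],T[0,0])))
grab("wrist","w2.png")
```

```text
[[ 9.901e-01 -1.404e-01 -1.000e-03  5.419e-01]
 [-1.404e-01 -9.901e-01  6.000e-04 -1.570e-01]
 [-1.100e-03 -4.000e-04 -1.000e+00  2.457e-01]
 [ 0.000e+00  0.000e+00  0.000e+00  1.000e+00]]
[  3.22 -11.57  -0.13] -8.073210479958888
```

View pics/w2.png

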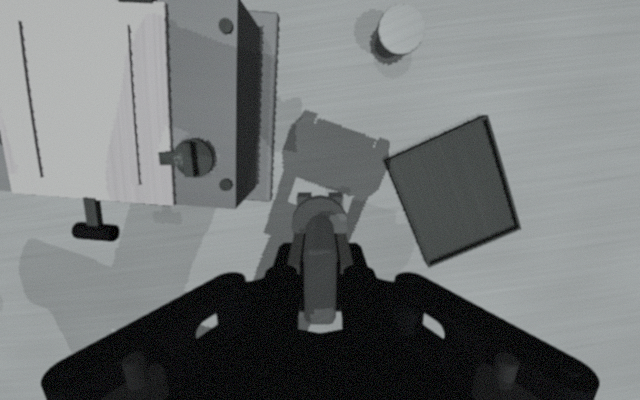

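The wrist view shows the screw disc around (194,158) with its dark head bar near (196,157) and its tongue to the left at (165,158), and the held key's fork at (320,210). The grip bar is at (96,232).

Run:
```python
from h import *
a=load("wrist");g=cv2.cvtColor(a["img"],7)
W=g[136:182,160:220];print("\n".join(" ".join("%3d"%v for v in r[::2]) for r in W[::2]))
m=np.zeros_like(g);m[135:180,180:212]=g[135:180,180:212]<45
l=cv2.connectedComponents(m)[1]; 
ys,xs=m.nonzero();p=np.c_[xs,ys];print(len(p),p.mean(0),p.min(0),p.max(0))
P=onz(a,p,.1345)[:,:2];c=P.mean(0);w,v=np.linalg.eigh(np.cov((P-c).T));print(c,np.sqrt(12*w),np.degrees(np.arctan2(v[1,1],v[0,1])))
E=onz(a,[(169,60),(174.5,200)],.116);d=E[0]-E[1];print("cover edge yaw",np.degrees(np.arctan2(d[1],d[0])))
H=onz(a,[(226,27),(226,184)],.11);d=H[0]-H[1];print(H,"holes yaw",np.degrees(np.arctan2(d[1],d[0])))
print("grip",onz(a,[(96,232)],.123))
```

```text
173 181 183 184 179 111  88 134 134 136 139 134 136 125 121 125 119 124 121 116 119 122 122 123 122 124 124 120 127 123
173 180 183 181 178 114  90 138 134 136 134 128 123 115 103 103  78  73  73  68  94 106 117 119 121 121 121 124 127 127
174 183 181 187 180 122  79 129 139 140 128 105  85  74  61  53  63  61  63  54  52  49  97  97  93 124 126 123 121 126
179 182 181 181 185 121  84 131 136 133 108  67  57  46  36  32  35  37  58  58  60  43  39  54  65  90 125 124 124 122
182 181 185 185 182 130  92 137 136 100  68  74  66  69  63  36  11  31  43  64  62  68  47  39  50  63 110 125 122 125
184 184 181 186 177 111  85 128 103  77  71  68  75  64  67  43  32  28  58  62  62  67  63  49  38  49  78 116 119 129
184 181 182 184 181 128  71 107  74  77  69  69  74  71  67  47  22  23  54  68  67  72  62  65  41  44  55  90 120 120
182 178 174 164 160 117  54  73  69  74  71  75  72  75  61  52  25  17  44  61  69  66  66  63  57  35  46  78 119 125
113 114 105  77  75  68  68  66  70  81  80  78  75  69  67  49  17  15  37  64  66  65  66  62  65  48  42  60 115 124
 69  65  66  76  68 
[... 1265 characters left out ...]
69  76  96 107 111 121 122 122 121
175 173 171 176 175 171  97  74 118 123 120 121 106  85  83  82  80  56  61  69  87  98 107 115 114 120 128 121 120 124
178 176 175 176 176 171 101  73 116 126 119 122 121 116 120 121 113 115 111 112 117 119 123 123 119 120 126 125 122 122
175 176 175 174 174 171 108  84 121 120 122 121 119 122 124 118 125 119 120 122 119 127 120 123 123 125 121 125 120 121
220 [195.55454545 155.97727273] [187 140] [211 175]
[ 0.59196265 -0.05486748] [0.01489562 0.03130592] 160.47384294027876
cover edge yaw -13.03903377620121
[[ 0.69522032 -0.09725972  0.11      ]
 [ 0.55944079 -0.06700442  0.11      ]] holes yaw -12.561807335886185
grip [[0.5326968  0.07007147 0.123     ]]
```

Run:
```python
from h import *
a=load("wrist");g=cv2.cvtColor(a["img"],7).astype(float)
rows=np.arange(146,174);L=[];Rr=[]
for r in rows:
  s=g[r,184:206]; s=np.convolve(s,[.25,.5,.25],'same');i=2+s[2:-2].argmin();x=np.arange(184,206)
  th=46; j=i
  while s[j]<th:j-=1
  L.append(x[j]+(s[j]-th)/(s[j]-s[j+1]));j=i
  while s[j]<th:j+=1
  Rr.append(x[j]-(s[j]-th)/(s[j]-s[j-1]))
for X,z in((L,.1345),(Rr,.1225)):
  f=np.polyfit(rows,X,1);print(f,np.std(np.polyval(f,rows)-X)); P=onz(a,[(np.polyval(f,r),r) for r in(146,174)],z);d=P[0]-P[1];print(P[:,:2].round(4),np.degrees(np.arctan2(d[1],d[0])))
# tongue edges, sampled cols 158..168
cols=np.arange(161,170);U=[];D=[]
for c in cols:
  s=g[:,c];b=120
  u=[r for r in range(146,158) if s[r]>=b>s[r+1]][0];U.append(u+(s[u]-b)/(s[u]-s[u+1]))
  u=[r for r in range(158,172) if s[r]<b<=s[r+1]][0];D.append(u+(b-s[u])/(s[u+1]-s[u]))
print(np.round(U,1),np.round(D,1))
```

```text
[1.36188271e-01 1.69681066e+02] 0.187975126237626
[[ 0.6012 -0.0518]
 [ 0.5768 -0.049 ]] -6.734283307347239
[1.02149075e-01 1.80717963e+02] 0.282389814891559
[[ 0.6    -0.0519]
 [ 0.5746 -0.0481]] -8.432186553668458
[151.8 151.9 151.8 151.7 151.4 151.  151.  151.  150.6] [164.5 164.5 164.5 164.4 164.4 164.4 164.4 164.4 164.3]
```

send_rows(moves=[{"xyz": [1,-4,0],"dr": [0,0,0.5],"hand": 0},{"xyz": [2,-8,0],"dr": [0,0,0.5],"hand": 0},{"xyz": [3.2,-11.6,0],"dr": [0,0,0.5],"hand": 0},{"xyz": [3.25,-11.6,2],"dr": [0,0,0],"hand": 0},{"xyz": [3.25,-11.6,3.6],"dr": [0,0,0],"hand": 0}])

```text
time: 4.3
eef_pos: [0.5897, -0.0471, 0.2087]
orientation: [-0.0, 0.998, -0.068, -0.001]
contact_force: [0.5, 0.0, -2.6]
width: 0.0132
grasp_force: 59.7
```

send_rows(moves=[{"xyz": [0,0,0],"dr": [0,0,0],"hand": 0},{"xyz": [0,0,0],"dr": [0,0,0],"hand": 0},{"xyz": [0,0,0],"dr": [0,0,0],"hand": 0}])

```text
time: 4.6
eef_pos: [0.59, -0.0487, 0.2113]
orientation: [0.0, 0.998, -0.069, 0.001]
contact_force: [0.4, -0.3, -1.9]
width: 0.0131
grasp_force: 59.7
```

Run:
```python
from h import *
T=tool();print(T.round(4));
d=grab("wrist");c=d["img"][130:290,230:410];b=grab("side")["img"][170:260,290:410]
o=np.hstack([cv2.resize(c,(480,427),interpolation=2),cv2.resize(b,(320,427),interpolation=2)])
cv2.imwrite("pics/c4.png",cv2.convertScaleAbs(o[:,:,::-1],alpha=1.5))
```

```text
[[ 9.905e-01 -1.376e-01  1.400e-03  5.900e-01]
 [-1.376e-01 -9.905e-01 -4.000e-04 -4.870e-02]
 [ 1.400e-03  2.000e-04 -1.000e+00  2.113e-01]
 [ 0.000e+00  0.000e+00  0.000e+00  1.000e+00]]
```

View pics/c4.png

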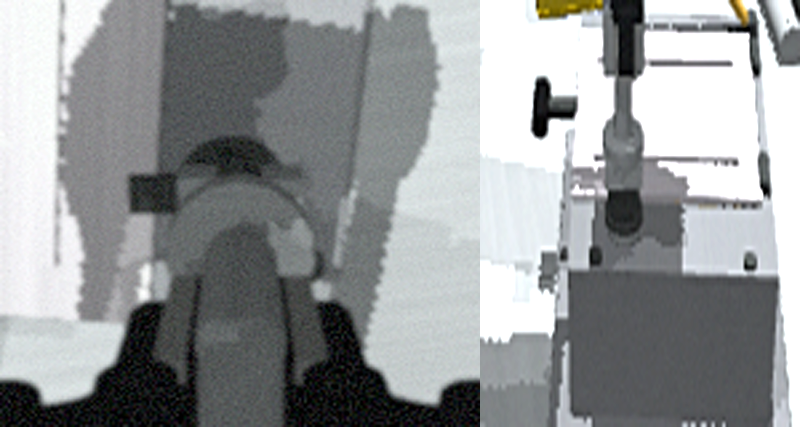

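The crop shows the fork directly above the disc: the disc spans about x 178–302, the collar about 163–312, and the tongue lies to the left at 130–178. I'll check lateral alignment numerically.

Run:
```python
from h import *
a=load("wrist");g=cv2.cvtColor(a["img"],7)
t=np.linspace(0,6.283,200)
for y in(-.0465,-.0487):
  p=proj(a,np.c_[.5895+.018*np.cos(t),y+.018*np.sin(t),.1225+0*t]);print(y,p.min(0).round(1),p.max(0).round(1))
for r in range(180,206,2): print(r," ".join("%3d"%v for v in g[r,284:356:2]))
```

```text
-0.0465 [295.3 181.9] [339.1 223.9]
-0.0487 [298.  181.5] [341.8 223.6]
180  89  95  81  52  62  59  62  59  56  63  59  59  54  57  53  54  55  55  50  49  56  68  71  80  77  75  73  80  75  84  83  77  80  79  75  75
182  94  93  83  52  60  55  49  54  71  60  61  54  48  37  33  31  29  25  37  35  41  50  54  77  84  75  76  80  78  76  81  80  75  78  75  79
184  94  87  82  60  52  57  59  53  51  56  38  27  36  22  32  32  34  29  27  27  27  19  33  72  76  79  79  78  73  79  76  79  77  85  79  84
186  90  92  80  57  57  62  60  62  63  43  32  22  24  32  26  20  11  28  17  26  13  33  28  44  70  83  78  77  77  79  78  77  80  77  83  77
188  90  89  82  54  63  53  58  57  41  33  24  22  26  34   8  17  15  23  14  28  33  24  23  32  41  69  80  77  78  73  74  78  75  81  76  78
190  92  90  80  55  61  61  58  48  20  26   4   7  28  15  20  31  28  30  28  28  31  35  35  28  42  49  77  76  75  71  76  79  81  78  82  76
192  91  95  77  46  52  57  63  44  52  41  42  44  48  44  24  24  30  21  38  23  22  25  43  43  48  45  56  57  55  63  74  75  75  80 
[... 195 characters left out ...]
  55  57  60  54  50  43  42  49  47  52  50  42  42  48  45  49  52  51  58  55  51  60  72  78  79  77  78
198  32  37  27  34  34  24  60  74  77  72  68  61  48  49  50  57  60  64  67  54  59  46  48  45  57  59  72  68  71  68  66  69  79  80  76  79
200  25  33  25  28  38  22  50  73  72  67  55  52  62  69  71  76  69  72  79  70  73  73  62  63  50  48  62  70  75  71  72  73  80  74  79  73
202  26  23  25  24  28  27  56  73  64  53  52  70  71  70  68  66  69  67  71  70  71  69  68  73  72  57  46  53  69  74  69  79  77  73  77  79
204  36  35  27  22  31  32  50  63  53  58  67  69  73  72  69  69  66  68  69  69  67  71  72  71  69  71  65  52  61  85  67  72  78  84  74  80
```

send_rows(moves=[{"xyz": [0,-0.25,0],"dr": [0,0,0],"hand": 0},{"xyz": [0,-0.25,0.8],"dr": [0,0,0],"hand": 0},{"xyz": [0,-0.25,1.4],"dr": [0,0,0],"hand": 0},{"xyz": [0,-0.25,1.9],"dr": [0,0,0],"hand": 0},{"xyz": [0,-0.25,1.9],"dr": [0,0,0],"hand": 0}])

```text
time: 5.2
eef_pos: [0.5897, -0.0458, 0.1902]
orientation: [-0.0, 0.998, -0.069, -0.001]
contact_force: [-0.3, 0.3, -2.3]
width: 0.0134
grasp_force: 59.7
```

send_rows(moves=[{"xyz": [0,0,0.2],"dr": [0,0,0],"hand": 0},{"xyz": [0,0,0.4],"dr": [0,0,0],"hand": 0},{"xyz": [0,0,0.4],"dr": [0,0,0],"hand": 0}])

```text
time: 5.5
eef_pos: [0.59, -0.0459, 0.1871]
orientation: [-0.0, 0.998, -0.069, -0.0]
contact_force: [-1.0, 0.1, -2.3]
width: 0.0135
grasp_force: 59.7
```

send_rows(moves=[{"xyz": [0,0,0],"dr": [0,0,-6],"hand": 0},{"xyz": [0,0,0],"dr": [0,0,-12],"hand": 0},{"xyz": [0,0,0],"dr": [0,0,-18],"hand": 0},{"xyz": [0,0,0],"dr": [0,0,-24],"hand": 0},{"xyz": [0,0,0],"dr": [0,0,-30],"hand": 0}])

```text
time: 6.0
eef_pos: [0.5901, -0.0461, 0.1874]
orientation: [0.0, 0.981, 0.194, 0.0]
contact_force: [-0.2, -0.9, -2.0]
width: 0.0138
grasp_force: 59.7
```

send_rows(moves=[{"xyz": [0,0,0],"dr": [0,0,-6],"hand": 0},{"xyz": [0,0,0],"dr": [0,0,-12],"hand": 0},{"xyz": [0,0,0],"dr": [0,0,-18],"hand": 0},{"xyz": [0,0,0],"dr": [0,0,-24],"hand": 0},{"xyz": [0,0,0],"dr": [0,0,-30],"hand": 0}])

```text
time: 6.5
eef_pos: [0.5902, -0.0461, 0.1874]
orientation: [0.0, 0.897, 0.441, 0.0]
contact_force: [-0.2, -1.1, -2.2]
width: 0.0136
grasp_force: 59.6
```

Run:
```python
from h import *
s=robot.get_state();T=tool(s);print(s["eef_pos"],s["contact_force"],s["torque"],np.degrees(np.arctan2(T[1,0],T[0,0])))
```

```text
[ 0.59020437 -0.04609919  0.1874134 ] [-0.17088229 -1.13845881 -2.16223751] [-0.21655298 -0.06852328 -0.11800956] 52.34488638906752
```

send_rows(moves=[{"xyz": [0,0,0],"dr": [0,0,-6],"hand": 0},{"xyz": [0,0,0],"dr": [0,0,-11],"hand": 0},{"xyz": [0,0,0],"dr": [0,0,-15],"hand": 0},{"xyz": [0,0,0],"dr": [0,0,-17],"hand": 0},{"xyz": [0,0,0],"dr": [0,0,-17],"hand": 0}])

```text
time: 7.0
eef_pos: [0.5902, -0.0461, 0.1874]
orientation: [0.0, 0.824, 0.567, 0.0]
contact_force: [1.0, -1.0, -3.6]
width: 0.0133
grasp_force: 59.6
```

Run:
```python
from h import *
s=robot.get_state();T=tool(s);print(s["eef_pos"],s["contact_force"],s["torque"],np.degrees(np.arctan2(T[1,0],T[0,0])))
```

```text
[ 0.59024098 -0.04611415  0.18742987] [ 0.98479414 -0.95036466 -3.63920394] [-0.23422754 -0.16466528 -0.04860893] 69.11129784468035
```

send_rows(moves=[{"xyz": [0,0,0],"dr": [0,0,-3],"hand": 0},{"xyz": [0,0,0],"dr": [0,0,-4],"hand": 0},{"xyz": [0,0,0],"dr": [0,0,-4],"hand": 0}])

```text
time: 7.3
eef_pos: [0.5902, -0.046, 0.1874]
orientation: [0.0, 0.804, 0.595, 0.0]
contact_force: [1.6, -1.5, -2.5]
width: 0.0133
grasp_force: 59.8
```

Run:
```python
from h import *
s=robot.get_state();T=tool(s);print(s["eef_pos"],s["contact_force"],s["torque"],np.degrees(np.arctan2(T[1,0],T[0,0])))
```

```text
[ 0.59023787 -0.04600819  0.18738026] [ 1.60905848 -1.46590493 -2.5223524 ] [-0.30097929 -0.3115203  -0.47621548] 73.02480116335082
```

send_rows(moves=[{"xyz": [0,0,0],"dr": [0,0,4],"hand": 0},{"xyz": [0,0,0],"dr": [0,0,8.5],"hand": 0},{"xyz": [0,0,-1],"dr": [0,0,8.5],"hand": 0},{"xyz": [0,0,-2],"dr": [0,0,8.5],"hand": 0},{"xyz": [0,0,-4],"dr": [0,0,8.5],"hand": 0}])

```text
time: 7.8
eef_pos: [0.5897, -0.0457, 0.2277]
orientation: [-0.001, 0.845, 0.535, -0.0]
contact_force: [0.1, 0.9, -1.3]
width: 0.0134
grasp_force: 59.6
```

send_rows(moves=[{"xyz": [0,0,-3],"dr": [0,0,6],"hand": 0},{"xyz": [0,0,-3.5],"dr": [0,0,12],"hand": 0},{"xyz": [0,0,-3.5],"dr": [0,0,18],"hand": 0},{"xyz": [0,0,-3.5],"dr": [0,0,24],"hand": 0},{"xyz": [0,0,-3.5],"dr": [0,0,30],"hand": 0}])

```text
time: 8.3
eef_pos: [0.5901, -0.0458, 0.2635]
orientation: [0.0, 0.955, 0.296, 0.001]
contact_force: [0.1, 0.2, -2.0]
width: 0.013
grasp_force: 59.7
```

Run:
```python
from h import *
T=tool();d=grab("wrist");grab("top");print(T.round(4))
# slots to put down, in tool coordinates
g=np.array([.458,-.3473,.262]);print((100*T[:3,:3].T@(g-T[:3,3])).round(2),np.degrees(np.arctan2(T[1,0],T[0,0])))
t=load("top")["img"][140:225,290:400];o=np.hstack([cv2.resize(d["img"],None,fx=.75,fy=.75),cv2.resize(t,(320,300),interpolation=2)])
cv2.imwrite("pics/c5.png",cv2.convertScaleAbs(o[:,:,::-1],alpha=1.4))
```

```text
[[ 8.245e-01  5.659e-01  1.100e-03  5.901e-01]
 [ 5.659e-01 -8.245e-01 -3.000e-04 -4.580e-02]
 [ 8.000e-04  9.000e-04 -1.000e+00  2.635e-01]
 [ 0.000e+00  0.000e+00  0.000e+00  1.000e+00]]
[-27.96  17.38   0.14] 34.4633695376602
```

View pics/c5.png

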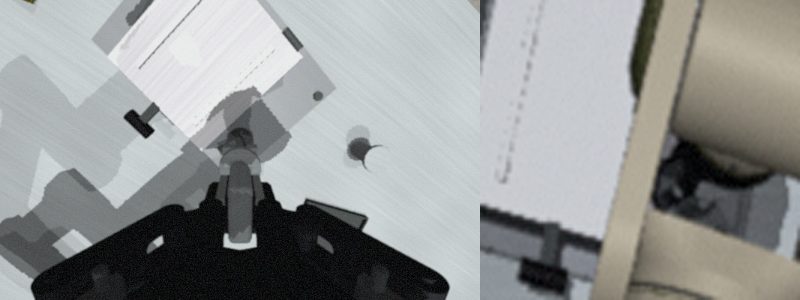

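The wrist view (left) shows the disc at (238,140) with no tongue over the cover edge any more; the top view is blocked by the arm. Next I return the key to the middle of the tray.

send_rows(moves=[{"xyz": [-3.3,2.3,0],"dr": [0,0,4],"hand": 0},{"xyz": [-6.6,4.6,0],"dr": [0,0,8],"hand": 0},{"xyz": [-10,7,0],"dr": [0,0,12],"hand": 0},{"xyz": [-13.3,9.3,0],"dr": [0,0,16],"hand": 0},{"xyz": [-16.6,11.6,0],"dr": [0,0,19.5],"hand": 0}])

```text
time: 8.9
eef_pos: [0.5187, -0.237, 0.2631]
orientation: [0.0, 0.991, 0.132, 0.0]
contact_force: [0.9, -0.4, -2.0]
width: 0.0134
grasp_force: 59.7
```

Run:
```python
from h import *
T=tool();g=np.array([.479,-.338,.068]);print((100*T[:3,:3].T@(g-T[:3,3])).round(2),np.degrees(np.arctan2(T[1,0],T[0,0])),T[:3,3])
```

```text
[-6.49  8.69 19.51] 15.200150059040144 [ 0.51866038 -0.23700689  0.26312605]
```

send_rows(moves=[{"xyz": [-2.5,3.2,0],"dr": [0,0,0],"hand": 0},{"xyz": [-5,6.4,0],"dr": [0,0,0],"hand": 0},{"xyz": [-6.5,8.4,3],"dr": [0,0,0],"hand": 0},{"xyz": [-6.5,8.4,7],"dr": [0,0,0],"hand": 0},{"xyz": [-6.5,8.4,11],"dr": [0,0,0],"hand": 0}])

```text
time: 9.4
eef_pos: [0.4782, -0.3346, 0.1518]
orientation: [0.001, 0.991, 0.133, 0.001]
contact_force: [0.9, -0.5, -1.8]
width: 0.0136
grasp_force: 59.7
```

send_rows(moves=[{"xyz": [0,0,3.5],"dr": [0,0,0],"hand": 0},{"xyz": [0,0,6],"dr": [0,0,0],"hand": 0},{"xyz": [0,0,7.2],"dr": [0,0,0],"hand": 0},{"xyz": [0,0,7.8],"dr": [0,0,0],"hand": 0},{"xyz": [0,0,7.8],"dr": [0,0,0],"hand": 0}])

```text
time: 9.9
eef_pos: [0.4788, -0.3339, 0.0748]
orientation: [0.0, 0.991, 0.132, 0.0]
contact_force: [0.2, -0.1, -2.2]
width: 0.0132
grasp_force: 59.6
```

Lower gently to contact (expected TCP ≈ 0.067), then release.

send_rows(moves=[{"xyz": [0,0,0.3],"dr": [0,0,0],"hand": 0},{"xyz": [0,0,0.6],"dr": [0,0,0],"hand": 0},{"xyz": [0,0,0.75],"dr": [0,0,0],"hand": 0},{"xyz": [0,0,0.75],"dr": [0,0,0],"hand": 0}])

```text
time: 10.3
eef_pos: [0.4785, -0.3337, 0.0669]
orientation: [0.0, 0.991, 0.132, 0.0]
contact_force: [0.4, -0.2, -1.4]
width: 0.0132
grasp_force: 59.8
```

send_rows(moves=[{"xyz": [0,0,0.1],"dr": [0,0,0],"hand": 0},{"xyz": [0,0,0.1],"dr": [0,0,0],"hand": 0}])

```text
time: 10.5
eef_pos: [0.4787, -0.3338, 0.0668]
orientation: [0.0, 0.991, 0.132, 0.0]
contact_force: [-2.3, 1.3, 5.6]
width: 0.0135
grasp_force: 60.7
```

send_rows(moves=[{"xyz": [0,0,0],"dr": [0,0,0],"hand": 0.3},{"xyz": [0,0,0],"dr": [0,0,0],"hand": 0.6},{"xyz": [0,0,0],"dr": [0,0,0],"hand": 1},{"xyz": [0,0,0],"dr": [0,0,0],"hand": 1},{"xyz": [0,0,0],"dr": [0,0,0],"hand": 1}])

```text
time: 11.0
eef_pos: [0.4785, -0.3337, 0.0658]
orientation: [-0.0, 0.991, 0.132, 0.0]
contact_force: [-0.1, -0.5, -0.3]
width: 0.0817
grasp_force: 0.0
```

send_rows(moves=[{"xyz": [0,0,0],"dr": [0,0,0],"hand": 1},{"xyz": [0,0,-4],"dr": [0,0,0],"hand": 1},{"xyz": [0,0,-9],"dr": [0,0,0],"hand": 1},{"xyz": [0,0,-14],"dr": [0,0,0],"hand": 1},{"xyz": [0,0,-19],"dr": [0,0,0],"hand": 1}])

```text
time: 11.5
eef_pos: [0.4782, -0.3333, 0.2579]
orientation: [0.0, 0.991, 0.132, 0.0]
contact_force: [-0.2, -0.6, 0.6]
width: 0.0853
grasp_force: 0.0
```

Run:
```python
from h import *
T=tool();d=grab("wrist");t=grab("top")
hy=np.radians(-12.4);X=np.array([np.cos(hy),np.sin(hy)]);h=np.array([.7406,.032])
g=np.r_[h-.215*X,.26];print(g,(100*T[:3,:3].T@(g-T[:3,3])).round(2),np.degrees(np.arctan2(T[1,0],T[0,0])),T[:3,3])
c=t["img"][110:235,255:405]
o=np.hstack([cv2.resize(d["img"][:250,200:450],(400,400)),cv2.resize(c,(400,333),interpolation=2)[:333].copy() if 0 else cv2.resize(c,(400,400),interpolation=2)])
cv2.imwrite("pics/c6.png",cv2.convertScaleAbs(o[:,:,::-1],alpha=1.4))
```

```text
[0.53061546 0.0781681  0.26      ] [ 15.79 -38.36  -0.21] 15.117414282110701 [ 0.47823408 -0.33333207  0.2579472 ]
```

View pics/c6.png

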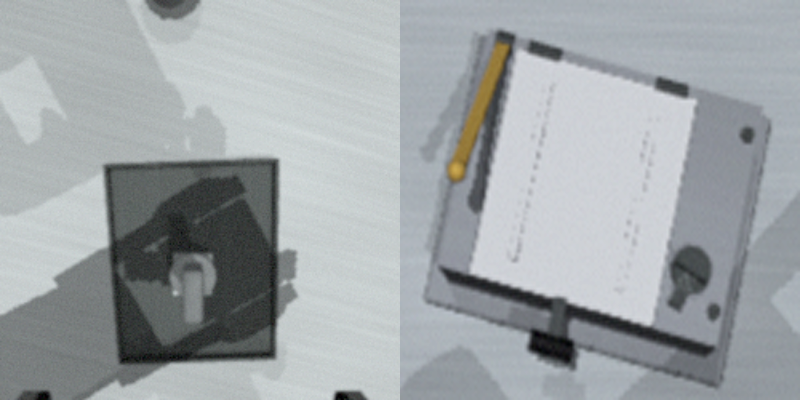

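The left crop shows the key upright in the middle of the tray; the right crop shows the screw's tongue at (680,300) swung to the front and clear of the cover, with the pointer unchanged. Next: the grip.

send_rows(moves=[{"xyz": [1.6,-3.9,0],"dr": [0,0,5],"hand": 1},{"xyz": [3.2,-7.8,0],"dr": [0,0,10],"hand": 1},{"xyz": [4.8,-11.7,0],"dr": [0,0,15],"hand": 1},{"xyz": [6.4,-15.6,0],"dr": [0,0,20],"hand": 1},{"xyz": [8,-19.5,0],"dr": [0,0,27.5],"hand": 1}])

```text
time: 12.1
eef_pos: [0.5047, -0.1229, 0.2554]
orientation: [-0.0, 0.994, -0.11, -0.0]
contact_force: [0.8, -0.3, -1.0]
width: 0.0855
grasp_force: 0.0
```

```bash
cat > g.py <<'E'
from h import *
T=tool();hy=np.radians(-12.4);X=np.array([np.cos(hy),np.sin(hy)]);h=np.array([.7406,.032])
g=np.r_[h-.215*X,.235];print((100*T[:3,:3].T@(g-T[:3,3])).round(2),np.degrees(np.arctan2(T[1,0],T[0,0])),T[:3,3])
E
python3 g.py
```

```text
[ -1.87 -20.18   2.04] -12.638542016238771 [ 0.50472919 -0.12286471  0.25541636]
```

send_rows(moves=[{"xyz": [-0.4,-4.3,0],"dr": [0,0,0],"hand": 1},{"xyz": [-0.8,-8.6,0],"dr": [0,0,0],"hand": 1},{"xyz": [-1.2,-12.9,0],"dr": [0,0,0],"hand": 1},{"xyz": [-1.6,-17,0],"dr": [0,0,0],"hand": 1},{"xyz": [-1.9,-20,1],"dr": [0,0,0],"hand": 1}])

```text
time: 12.6
eef_pos: [0.5295, 0.0772, 0.2463]
orientation: [-0.0, 0.994, -0.107, 0.001]
contact_force: [0.8, -0.8, -0.5]
width: 0.0855
grasp_force: 0.0
```

send_rows(moves=[{"xyz": [0,0,0],"dr": [0,0,0],"hand": 1},{"xyz": [0,0,0],"dr": [0,0,0],"hand": 1}])

```text
time: 12.8
eef_pos: [0.5291, 0.0751, 0.2453]
orientation: [0.0, 0.994, -0.107, -0.0]
contact_force: [0.3, 0.2, -0.8]
width: 0.0856
grasp_force: 0.0
```

```bash
python3 g.py
python3 - <<'E'
from h import *
a=grab("wrist","w7.png");g=cv2.cvtColor(a["img"],7)
p=proj(a,[(.5306,.0782,.123)])[0];print(p,g.shape)
x,y=p.astype(int)
W=g[y-50:y+30:3,x-60:x+60:4];print("\n".join("%d "%(y-50+3*i)+" ".join("%3d"%v for v in r) for i,r in enumerate(W)));print(x-60)
E
```

```text
[ 0.09 -0.34  1.03] -12.320426866076753 [0.52906769 0.07506187 0.24532401]
[316.01193607 191.19778934] (400, 640)
141 157 155 144  75  83  84  85  78  87  89  80  84  82  84  85  80  82  84  86  81  80  87 115 114 114 118 118 116 116 117
144 160 155 145  80  80  85  80  81  82  85  79  90  83  87  87  88  83  82  85  78  79  87 107 111 117 113 117 120 116 112
147 159 156 127  81  83  82  83  83  80  83  81  84  94 104  88  82  83  86  82  79  85  84 117 117 122 113 118 123 115 113
150 158 158 146  85  84  88  88  87  97  98  84  85  92 104  81  78  82  85  83  81  81  79 115 116 119 116 118 119 110 116
153 106 102 102  83  85  87  52  51  61  59  49  54  61  50  36  16  26  65  69  66  67  70  81  86  86  78  79  85  83  83
156  96  86  96  93  65  57  40  37  38  40  44  38  41  42  19  27  28  61  63  65  56  55  55  66  61  56  57  60  59  60
159 111 106 108 101  98  70  61  66  74  68  68  62  68  62  27  21  22  66  66  67  64  70  64  61  60  63  64  68  68  56
162 121 123 120 121 120  76  86  89  83  85  82  87  85  74  23  19  29  81  76  70  82  84  90  85  82  82  88  85  8
[... 1665 characters left out ...]
  82  80  76 126 126 134 132 130 132 133 130 125 122 121 124 129 127 127  72
207 119 120 119 129 140 136 136 137 135 136 132  73  69  66 126 129 128 131 130 124 125 124 125 125 127 131 130 127 129  77
210 127 123 123 121 139 135 135 134 140 135 138  73  77  70 116 130 131 125 126 134 125 129 129 126 100 117  97  77  90  71
213 120 122 120 124 139 139 139 137 139 140 130  73  70  72  88 132 131 125 119  94 102  95  75  71  64  73  73  69  71  77
216 118 122 121 124 141 134 137 140 140 139 139  70  70  73  74 110  86  79  74  77  75  72  73  71  76  71  74  67  75  71
219 123 120 124 123 137 140 142 134 138 137 137  79  76  73  75  67  69  69  69  66  65  67  73  72  68  73  73  71  76  73
256
```

send_rows(moves=[{"xyz": [0.2,-0.35,3.5],"dr": [0,0,0],"hand": 1},{"xyz": [0.2,-0.35,7.5],"dr": [0,0,0],"hand": 1},{"xyz": [0.2,-0.35,11.5],"dr": [0,0,0],"hand": 1},{"xyz": [0.2,-0.35,14],"dr": [0,0,0],"hand": 1},{"xyz": [0.2,-0.35,14.9],"dr": [0,0,0],"hand": 1}])

```text
time: 13.35
eef_pos: [0.5309, 0.0767, 0.0947]
orientation: [0.0, 0.994, -0.109, -0.002]
contact_force: [-0.5, 0.1, 0.7]
width: 0.0853
grasp_force: 0.0
```

send_rows(moves=[{"xyz": [0,0,0],"dr": [0,0,0],"hand": 1},{"xyz": [0,0,0],"dr": [0,0,0],"hand": 0.4},{"xyz": [0,0,0],"dr": [0,0,0],"hand": 0.4},{"xyz": [0,0,0],"dr": [0,0,0],"hand": 0},{"xyz": [0,0,0],"dr": [0,0,0],"hand": 0}])

```text
time: 13.85
eef_pos: [0.5326, 0.0786, 0.0979]
orientation: [-0.001, 0.994, -0.108, 0.001]
contact_force: [0.3, 5.9, 4.8]
width: 0.0383
grasp_force: 62.6
```

send_rows(moves=[{"xyz": [0,0,0],"dr": [0,0,0],"hand": 0},{"xyz": [0,0,0],"dr": [0,0,0],"hand": 0}])

```text
time: 14.05
eef_pos: [0.5326, 0.0786, 0.0979]
orientation: [-0.001, 0.994, -0.108, 0.001]
contact_force: [0.8, 5.6, 4.4]
width: 0.0387
grasp_force: 62.7
```

send_rows(moves=[{"xyz": [0.05,0,-1.07],"dr": [0,0,0],"hand": 0},{"xyz": [0.15,0,-2.14],"dr": [0,0,0],"hand": 0},{"xyz": [0.3,0,-3.2],"dr": [0,0,0],"hand": 0},{"xyz": [0.5,0,-4.26],"dr": [0,0,0],"hand": 0},{"xyz": [0.78,0,-5.3],"dr": [0,0,0],"hand": 0}])

```text
time: 14.55
eef_pos: [0.5398, 0.077, 0.1498]
orientation: [-0.001, 0.994, -0.108, 0.0]
contact_force: [7.4, 4.6, -8.3]
width: 0.0385
grasp_force: 61.1
```

Run:
```python
from h import *
s=robot.get_state();print(s["eef_pos"],s["contact_force"],s["torque"],s["dq"].round(3))
```

```text
[0.53977678 0.07698048 0.14975221] [ 7.37893907  4.60997046 -8.33934138] [ 0.873894   -0.6965796  -0.04500157] [-0.005 -0.061 -0.2    0.004  0.258 -0.007]
```

send_rows(moves=[{"xyz": [0.67,0,-2.05],"dr": [0,0,0],"hand": 0},{"xyz": [1.54,0,-4.0],"dr": [0,0,0],"hand": 0},{"xyz": [2.6,0,-5.9],"dr": [0,0,0],"hand": 0},{"xyz": [3.85,0,-7.6],"dr": [0,0,0],"hand": 0},{"xyz": [4.55,0,-8.45],"dr": [0,0,0],"hand": 0}])

```text
time: 15.05
eef_pos: [0.5838, 0.0672, 0.2341]
orientation: [-0.001, 0.994, -0.108, -0.001]
contact_force: [-1.5, 4.1, -10.4]
width: 0.0385
grasp_force: 61.4
```

send_rows(moves=[{"xyz": [0,0,0],"dr": [0,0,0],"hand": 0},{"xyz": [0,0,0],"dr": [0,0,0],"hand": 0},{"xyz": [0,0,0],"dr": [0,0,0],"hand": 0}])

```text
time: 15.35
eef_pos: [0.583, 0.0673, 0.2329]
orientation: [-0.001, 0.994, -0.108, -0.002]
contact_force: [-0.4, 4.9, -6.7]
width: 0.0385
grasp_force: 62.1
```

Run:
```python
from h import *
s=robot.get_state();T=tool(s);print(s["contact_force"],s["dq"].round(3))
hy=np.radians(-12.4);X=np.array([np.cos(hy),np.sin(hy)]);h=np.array([.7406,.032])
gp=T[:3,3]-.0187*T[:3,2];f=(h-gp[:2])@X;u=gp[2]-.11;print("TCP",T[:3,3],"front",f,"up",u,"r",np.hypot(f,u),"cover",np.arctan2(u,f)-np.arctan2(.004,.215))
b=grab("side","side8.png");t=grab("top","top8.png");w=grab("wrist","w8.png")
Y=np.array([-X[1],X[0]])
def ball(phi,y=.098):
  fr=.18*np.cos(phi)-.003*np.sin(phi);up=.18*np.sin(phi)+.003*np.cos(phi);p=h-fr*X+y*Y;return [p[0],p[1],.11+up]
for n,d in(("side",b),("top",t),("wrist",w)):
  print(n,[(p,proj(d,[ball(p)])[0].round(1).tolist()) for p in(.65,.7,.75,.8,.85)])
  hs=cv2.cvtColor(d["img"],cv2.COLOR_RGB2HSV);m=cv2.inRange(hs,(14,100,60),(30,255,255))
  q=proj(d,[ball(.75)])[0].astype(int);z=np.zeros_like(m);cv2.circle(z,tuple(int(v) for v in q),45,255,-1);m&=z
  n_,l,st,c=cv2.connectedComponentsWithStats(m);print([ (st[i].tolist()) for i in range(1,n_) if st[i,4]>20])
  # ball: max of distance transform
  dt=cv2.distanceTransform(m,2,5);_,mx,_,loc=cv2.minMaxLoc(dt);print("ball px",loc,mx)
```

```text
[-0.37724136  4.93770606 -6.73705209] [ 0.    -0.    -0.     0.001 -0.003 -0.   ]
TCP [0.58300733 0.06731777 0.23294017] front 0.16143616972001337 up 0.14164005389123047 r 0.21476392099274877 cover 0.701571025852015
side [(0.65, [340.3, 140.2]), (0.7, [342.5, 137.9]), (0.75, [344.7, 135.7]), (0.8, [347.1, 133.6]), (0.85, [349.7, 131.6])]
[[344, 133, 36, 32, 115], [306, 135, 35, 38, 864]]
ball px (318, 158) 9.799999237060547
top [(0.65, [274.6, 170.2]), (0.7, [275.0, 167.1]), (0.75, [275.4, 163.8]), (0.8, [275.8, 160.4]), (0.85, [276.3, 156.8])]
[[287, 123, 9, 11, 58]]
ball px (292, 127) 2.799999952316284
wrist [(0.65, [145.2, 206.4]), (0.7, [136.1, 199.9]), (0.75, [126.2, 191.9]), (0.8, [115.6, 182.2]), (0.85, [104.2, 170.6])]
[[106, 146, 40, 58, 1403], [82, 169, 30, 62, 570]]
ball px (122, 189) 14.581398010253906
```

send_rows(moves=[{"xyz": [0.33,0,-0.36],"dr": [0,0,0],"hand": 0},{"xyz": [0.66,0,-0.72],"dr": [0,0,0],"hand": 0},{"xyz": [0.97,0,-1.05],"dr": [0,0,0],"hand": 0},{"xyz": [0.97,0,-1.05],"dr": [0,0,0],"hand": 0},{"xyz": [0.97,0,-1.05],"dr": [0,0,0],"hand": 0}])

```text
time: 16.0
eef_pos: [0.5923, 0.0652, 0.2431]
orientation: [-0.001, 0.994, -0.108, -0.002]
contact_force: [-1.4, 4.9, -8.6]
width: 0.0385
grasp_force: 61.6
```

send_rows(moves=[{"xyz": [0,0,0],"dr": [0,0,0],"hand": 0},{"xyz": [0,0,0],"dr": [0,0,0],"hand": 0},{"xyz": [0,0,0],"dr": [0,0,0],"hand": 0},{"xyz": [0,0,0],"dr": [0,0,0],"hand": 0},{"xyz": [0,0,0],"dr": [0,0,0],"hand": 0}])

```text
time: 16.5
eef_pos: [0.5922, 0.0653, 0.2431]
orientation: [-0.001, 0.994, -0.108, -0.002]
contact_force: [-0.9, 5.6, -10.0]
width: 0.038
grasp_force: 61.5
```

Run:
```python
from h import *
s=robot.get_state();T=tool(s);print(s["contact_force"],s["dq"].round(3))
hy=np.radians(-12.4);X=np.array([np.cos(hy),np.sin(hy)]);Y=np.array([-X[1],X[0]]);h=np.array([.7406,.032])
gp=T[:3,3]-.0187*T[:3,2];f=(h-gp[:2])@X;u=gp[2]-.11;print("r",np.hypot(f,u),"cover",np.arctan2(u,f)-np.arctan2(.004,.215))
w=grab("wrist");b=grab("side")
def pt(phi,l,y,n):
  p=h-(l*np.cos(phi)-n*np.sin(phi))*X+y*Y;return [p[0],p[1],.11+l*np.sin(phi)+n*np.cos(phi)]
m=cv2.inRange(cv2.cvtColor(w["img"],cv2.COLOR_RGB2HSV),(14,100,60),(30,255,255));m[:,200:]=0
n,l,st,c=cv2.connectedComponentsWithStats(m);i=1+st[1:,4].argmax();print(st[i])
dt=cv2.distanceTransform((l==i).astype(np.uint8),2,5);_,r,_,loc=cv2.minMaxLoc(dt);print("ball",loc,r)
for p in(.7,.75,.8,.85):print(p,proj(w,[pt(p,.18,.098,.003)])[0].round(1))
# cover front corners seen in wrist: white mask extreme rows vs predicted
g=w["img"].min(2)
for p in(.7,.75,.8):print("cover front corners",p,proj(w,[pt(p,.18,.085,.006),pt(p,.18,-.085,.006)]).round(1).tolist())
for x in(200,230,420,450):
  s=g[100:260,x].astype(int);d=np.diff(cv2.GaussianBlur(s.astype(np.float32),(1,5),1).ravel());j=np.argsort(-abs(d))[:3];print(x,[(int(100+k),round(float(d[k]))) for k in j])
```

```text
[-0.88138114  5.55801197 -9.98330404] [ 0.001 -0.002  0.001  0.     0.002  0.   ]
r 0.21475161956404532 cover 0.7661685501258442
[   0  167  118  103 7055]
ball (36, 207) 25.968996047973633
0.7 [149.1 210.9]
0.75 [140.6 204.1]
0.8 [131.5 195.8]
0.85 [121.8 185.8]
cover front corners 0.7 [[168.9, 208.9], [472.7, 208.9]]
cover front corners 0.75 [[161.2, 201.6], [480.4, 201.6]]
cover front corners 0.8 [[153.0, 192.7], [488.7, 192.7]]
200 [(205, -8), (204, -5), (202, 5)]
230 [(153, -17), (152, -15), (154, -10)]
420 [(123, -14), (124, -13), (209, 11)]
450 [(167, -13), (166, -13), (208, 8)]
```

Run:
```python
from h import *
w=load("wrist");hs=cv2.cvtColor(w["img"],cv2.COLOR_RGB2HSV)
for y in range(140,245,7):print(y," ".join("%2d/%3d/%3d"%tuple(hs[y,x]) for x in range(80,165,7)))
```

```text
140 90/  5/153 94/ 12/155 90/  7/155 94/ 12/152 99/ 12/154 90/  5/156 100/  5/154 86/ 12/155 96/  8/156 95/ 10/154 21/137/130 21/139/128 21/148/124
147 94/ 12/155 95/ 10/155 100/ 10/158 80/ 10/155 100/ 10/154 99/ 12/153 75/ 10/153 81/ 12/150 90/  8/153 24/ 36/140 21/141/123 22/136/129 21/148/ 67
154 85/ 10/156 99/ 11/156 78/  8/157 86/ 12/155 90/  7/155 90/ 10/157 100/  5/156 90/  8/155 90/ 10/155 22/147/127 22/145/125 21/143/127 22/170/ 51
161 100/ 11/139 90/  8/156 84/  8/158 96/  8/156 96/  8/155 90/ 12/147 84/  8/152 90/  7/156 102/  8/156 22/138/129 22/139/127 21/142/126 17/ 27/ 84
168 66/ 14/ 88 23/153/ 55 75/ 10/ 99 95/ 10/151 103/ 12/155 98/  7/152 84/  8/156 86/ 12/155 21/ 70/135 22/139/127 21/137/128 23/124/ 76 85/ 10/150
175 28/152/ 62 26/216/ 59 24/171/ 79 85/ 10/153 84/  8/153 90/  8/156 90/ 10/153 90/ 11/156 21/146/131 22/146/122 21/146/126 25/179/ 47 90/ 10/159
182 26/166/ 63 24/181/ 62 26/216/ 59 98/  8/134 100/  5/154 102/  8/155 90/  8/154 90/  7/154 21/141/127 21/140/129 21/138/124 22/ 73/ 63 98/  6/159
189 24/157/ 65 26/224/ 58 26/177/ 59 23/ 65/ 67 90/  5/153 90/
[... 421 characters left out ...]
/215/ 57 24/167/ 67 93/ 15/150 100/ 10/151 22/144/142 22/137/134 21/134/114 16/ 76/ 77 95/ 10/156 94/ 11/158
217 26/205/ 61 24/173/ 62 25/236/ 53 26/169/ 62 25/214/ 62 105/ 16/125 95/ 10/157 90/ 10/153 90/  7/146 94/ 12/154 99/ 11/156 90/ 10/155 95/ 10/159
224 24/201/ 61 24/223/ 56 26/150/ 63 27/135/ 64 24/225/ 59 25/121/ 63 105/ 10/154 84/  8/151 108/  8/154 108/  8/158 90/  8/152 95/ 10/152 99/ 12/154
231 23/117/ 70 24/167/ 67 25/185/ 62 24/163/ 64 25/192/ 61 26/178/ 70 90/ 13/140 84/  8/151 90/  7/151 90/ 10/156 90/  8/151 85/ 10/156 90/  8/155
238 26/196/ 61 23/183/ 67 25/194/ 59 25/183/ 64 23/ 54/ 85 90/ 10/146 80/ 11/143 84/  8/156 86/ 12/155 85/ 10/153 90/ 10/153 85/ 10/156 84/  8/154
```

The wrist image puts the ball at about (137,201), giving a pointer angle of about 0.77 against the cover's 0.766. They match and the arm is still, so I hand in.

```bash
python3 -c "
from bench import robot
print(robot.finish_job())"
```

```text
the job is handed in; nothing more can be done
None
```

The job is handed in: I turned the screw to its stop with the key, stood the key back upright in the tray, and finished holding the cover at about 0.77 rad, level with the pointer by my measurement; the judge returned no verdict.

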